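# Lock off the tube roller, tuck its drip strip under the splash flap and hold it flat

## Robot

A 6-joint arm with a two-finger parallel gripper is mounted at the origin on the work surface. World frame = base frame: x ahead of the robot, y to its left, z up, the work surface at z = 0. Lengths are in m, angles in rad, forces in N, time in s.
With the tool pointing down it reaches from about 0.3 to 0.825 m from the base axis. Payload 5.4 kg.
Tool frame: the origin (TCP) lies at the very end of the fingers, on their centre line; the grasp point (between the pads) lies 19 mm behind it; z points along the fingers, y is the line along which they close (so a half turn about z gives the same grasp; the last joint's range is limited). The gripper opens to 92 mm and grips with 3 to 60 N. Pads are 20 mm wide; open, the fingers measure 128 mm over their backs; the gripper's body (75 mm by 189 mm) begins 69 mm behind the grasp point.
Start: joints at [-0.21, 0.158, 1.597, -0, 1.386, -0.21], TCP at [0.575, -0, 0.215] pointing down, gripper open.
Joint ranges: [-2.91, 2.91], [-0.94, 2.29], [0.18, 2.7], [-1.29, 4.43], [0.17, 2.64], [-3, 3]. Speed limits (rad/s): [2.57, 2.57, 3.14, 3.14, 3.14, 3.14].

## Interface

Orientations are given as a rotation vector (axis times angle).
In Python, from workcell import bot gives the robot as it stands. Calls block until the motion is done:
- bot.goto(position, orientation): joint-space move of the TCP to a pose.
- bot.line_to(position, rot=None, max_speed=0.15): straight line of the TCP; rot=None keeps the orientation; max_speed is the mean speed in m/s.
- bot.set_joints(angles): joint-space move.
- bot.set_gripper(opening, newtons=None): opening from 0.0 (shut) to 1.0 (fully open); newtons is the grip in N (None keeps the last); returns when the fingers have stopped.
- bot.hold(seconds).
- bot.inverse_kinematics(position, orientation): joint angles nearest the present ones, or None.
- bot.read_camera(name): name is "scene" or "side" or "wrist"; returns a dict with "pixels" (420x560x3 uint8, blue, green, red), "fx", "fy", "cx", "cy" (pixels), "k1" (the pictures are not rectified: a ray, as slopes to the right and down, at radius r is drawn at 1 + k1 r^2 times it, then the intrinsics apply), "R" (3x3) and "t" (3): a world point X has camera coordinates R X + t. Camera axes: x right, y down, z forward; pixel columns grow to the right and rows downward; lengths in m; the calibration is good to about 2 mm. A picture is of the moment at which its call begins. There is no depth.
A pose or a line that the arm cannot do raises bot.MotionError and nothing moves.
- bot.job_done(): hands the job in; it is judged then, once.
Readings, each from a call of its own:
- bot.current_clock(): time.
- bot.current_joints(): joint angles.
- bot.current_joint_vel(): joint speeds.
- bot.current_effort(): joint torques, N m.
- bot.current_ee_pos(): TCP position.
- bot.current_tool_rot(): TCP orientation.
- bot.current_contact_force(): force on the tool from outside, world axes, zero at the start.
- bot.current_ft_torque(): the same for the moment, N m.
- bot.current_opening(): opening from 0.0 (shut) to 1.0 (fully open).
- bot.current_grip_force(): force on a finger pad.
Only numpy, scipy, OpenCV 4.12 (cv2) and the standard library are available. Lean on these libraries where they do the work, as an engineer would, in place of code of your own. Each camera call takes 0.05 s, during which the arm holds its last target. There are 200 camera calls.

## Task

Lock off the blood-tube roller: press its sprung knob down and turn it clockwise to the other mark, where it springs up again. Then tuck the thin edge of the loose drip strip under the roller's hinged splash flap without lifting the flap, and slide it along the base plate until it is fully home against the machine, its ends level with the plate's ends. Finish while still holding the strip pressed firmly flat on the base plate, ready to be screwed down; leave the other things on the bench alone.

Things in the scene. Friction and masses are not known exactly. Their poses are not given: they have to be found in the camera images.
- roller: White tube roller mixer, fixed; place and heading vary. Origin on the bench under the middle of the roller section's front face; x into the machine, y along its front, z up. Body x 0 to 190 mm; roller section y -105 to 110, 103 high; control end y -195 to -105, 90 high. Steel base plate in front: x -120 to 0, y -100 to 100, top 10 mm above the bench.
- home (a point): The middle of the base plate's rear edge, on the plate's top face, where the plate meets the machine's upright front face (10 mm above the bench). Axes as the roller's. The strip's thin edge must end here.
- flap (a joint): Light aluminium splash flap, 196 mm long, hinged on the machine's front 34 mm above the bench, sloping forward and down over the plate. Value: rad lifted, 0 at rest. Free edge: a 6 mm bead, its axis 41 mm from the hinge, its underside 4 mm above the plate at rest. The strip's thin edge passes under it; the thicker part then raises it 2 mm (0.055 rad). About 1 N lifts it.
- flap_edge (a point): Middle of the axis of the flap's rolled free edge, at rest 40 mm in front of the machine's front face, 7 mm above the plate.
- knob_grip (a point): Middle of the black bar knob on the control end: bar 12 mm wide, 44 long, 26 high (110 to 136 mm above the bench when up), over a 46 mm disc. This point: 124 mm above the bench. Axis upright, at x 55, y -150 mm in the roller's frame. The bar lies along this point's y axis, which turns with the knob. Round it a 68 mm collar, its top 103 mm above the bench.
- knob (a joint): Turn of the knob, rad, clockwise seen from above: about 0 at the first mark (run), 1.05 at the second (locked off); travel ends at -0.05 and 1.10. Lugs in a notched collar stop it turning unless pressed down 5 mm or more; above 0.96 it can spring up into the second notch. Friction 0.03 N m.
- plunger (a joint): How far the knob is pressed down, m: 0 up, 0.007 at the hard stop. Spring about 5 N at first, 10 N fully down; it rises by itself when let go (rests at about 0.0045 if let go between the two notches).
- strip_rib (a point): Loose aluminium drip strip (0.2 to 0.42 kg), 85 x 200 mm: middle of its upright front rib, 20 mm above the underside; grip here. Rib 10 mm thick (x), 200 long (y), top 34 mm above the underside. From its foot a flat leg, 6 mm thick, runs along +x to the thin edge. Starts flat on the bench, rib up. Fully home, the rib's middle is 80 mm in front of the machine.
- strip_edge (a point): Middle of the strip's thin rear edge, on its underside: 80 mm along +x from the rib's middle and 20 mm below strip_rib. The leg tapers here, from 6 mm thick at 20 mm from the edge to 2 mm at the edge.
- strip: The same drip strip; origin at the middle of its underside (42.5 mm from either long edge), axes as at strip_rib.
- plate: The steel base plate of the roller, fixed; origin and axes as the roller's, top face 10 mm above the bench.
- rack: Black tube rack with capped blood tubes, 80 x 150 mm, 110 mm high, loose on the bench; leave alone. Origin: middle of the underside.
- driver: Screwdriver 170 mm long lying on the bench; leave alone.
- dish: Small steel dish of screws, 60 mm across, 18 mm high, on the bench; leave alone.
- carton: White dressing carton 90 x 130 x 100 mm high with a red band, on the bench; leave alone.

How it is judged:
By the outcome, as a careful person would: the job done as asked, in the order asked, and still so for the second after the job is handed in, while the arm keeps its last pose, push and grip.
It also fails if it takes over 62 s, if anything falls off the work surface, if the arm or the gripper's body presses on something with over 40 N, if the wrist force passes 120 N, or if a joint passes its speed limit or range.

## Working session

There is one attempt and no reset: what is moved stays moved. The work goes in short steps, each a Python script; the robot and the scene stay as the last script left them, time stands still between calls to the robot, and variables do not carry over. Pictures are saved under pics/ and viewed, at most 11 in all, crops included, and the job is handed in when it is done.

```bash
mkdir -p pics; ls
python3 - <<'E'
from workcell import bot
import cv2,pickle
for n in ["scene","side"]:
    c=bot.read_camera(n); cv2.imwrite(f"pics/{n}0.png",c["pixels"]); pickle.dump(c,open(f"pics/{n}0.pkl","wb"))
    print(n,c["fx"],c["k1"],(-c["R"].T@c["t"]).round(3),c["R"].round(2).tolist())
print(bot.current_clock(),bot.current_tool_rot())
E
```

```text
pics
scene 437.4976031313976 -0.0748704784803847 [1.24  0.168 0.839] [[-0.13, 0.99, -0.0], [0.73, 0.09, -0.67], [-0.67, -0.09, -0.74]]
side 521.626825247364 0.012894945438993399 [0.192 1.005 0.737] [[-0.92, -0.38, 0.02], [-0.22, 0.49, -0.84], [0.31, -0.78, -0.54]]
0.1 [-2.22048767e+00 -2.22042857e+00  1.38383118e-03]
```

View pics/scene0.png

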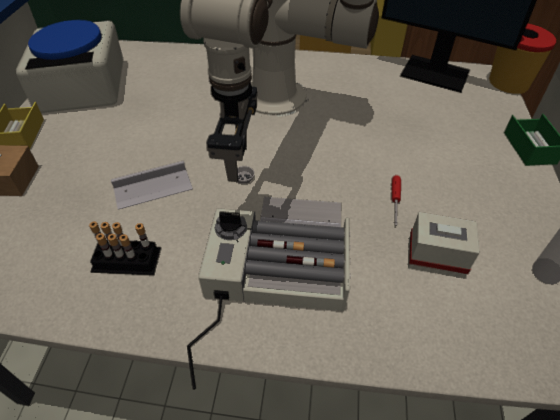

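View pics/side0.png

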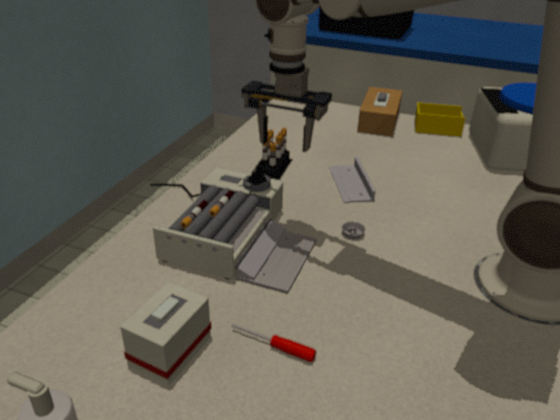

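The scene view shows the roller at about (275,255), with its plate toward the robot and the knob at (231,222). The strip is at (152,185) and its rib is on the robot side. The driver, carton, rack and dish are all clear. In the side view the strip is at (352,182) and the plate at (278,262). I'll zoom in on both.

Run:
```python
import cv2
a=cv2.imread("pics/scene0.png")[150:310,100:360]; cv2.imwrite("pics/sc1.png",cv2.convertScaleAbs(cv2.resize(a,None,fx=3,fy=3,interpolation=cv2.INTER_CUBIC),alpha=1.3))
a=cv2.imread("pics/side0.png")[140:310,150:390]; cv2.imwrite("pics/si1.png",cv2.convertScaleAbs(cv2.resize(a,None,fx=3,fy=3,interpolation=cv2.INTER_CUBIC),alpha=1.3))
```

```text
(no output)
```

View pics/sc1.png

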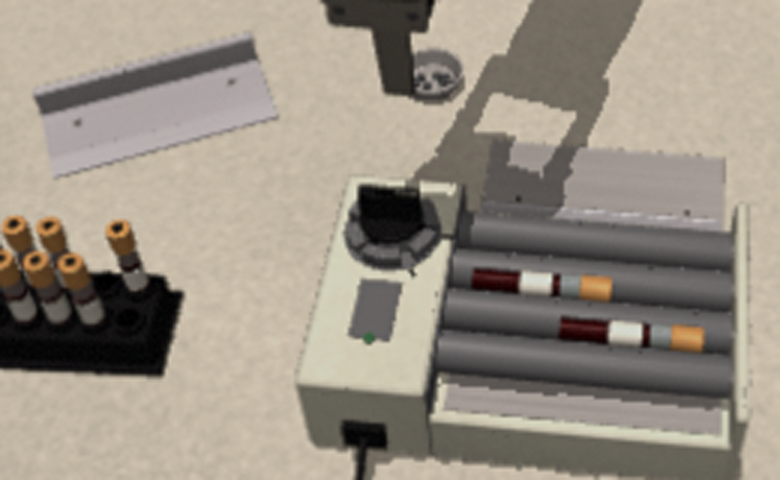

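View pics/si1.png

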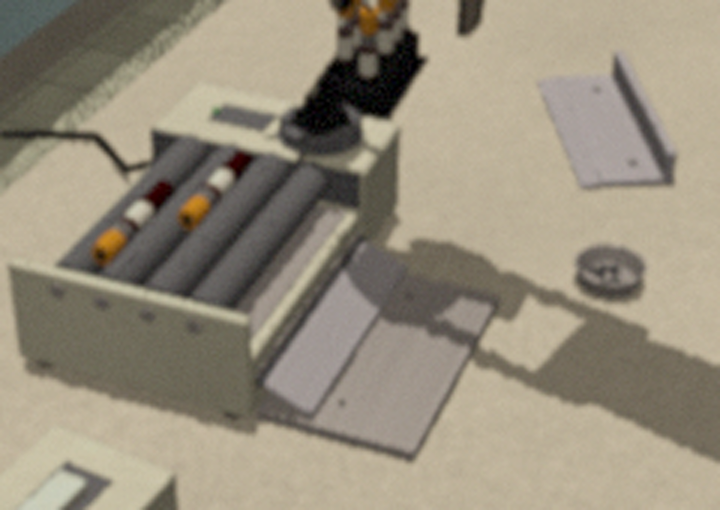

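The scene crop (offset 100,150, scale 3) shows the roller's corners: plate front-right at (725,157), control-end front-left at (347,178), rear-left at (298,385). The strip's thin edge runs from (57,175) to (277,117). The side crop (offset 150,140) shows the plate's front corners at (412,454) and (497,298), and the strip's thin edge from (540,80) to (585,186). Next I fit both poses.

```bash
cat > h.py <<'E'
import numpy as np, pickle, cv2
from scipy.optimize import least_squares
from scipy.spatial.transform import Rotation as Ro
def project(c,X):
    K=np.array([[c["fx"],0,c["cx"]],[0,c["fy"],c["cy"]],[0,0,1.]])
    return cv2.projectPoints(np.atleast_2d(X).astype(float),cv2.Rodrigues(c["R"])[0],np.array(c["t"],float),K,np.array([c["k1"],0,0,0.]))[0][:,0]
def W(p,L):  # planar pose (x,y,yaw): local -> world
    L=np.atleast_2d(L); s,c=np.sin(p[2]),np.cos(p[2])
    return np.c_[p[0]+c*L[:,0]-s*L[:,1],p[1]+s*L[:,0]+c*L[:,1],L[:,2]]
def fit(obs,p0):  # obs: list of (cam, local mm pts, pixels)
    f=lambda p:np.concatenate([(project(c,W(p,np.array(L)/1e3))-np.array(u)).ravel() for c,L,u in obs])
    r=least_squares(f,p0,loss="soft_l1"); return r.x,f(r.x).reshape(-1,2)
def down(yaw): # tool down, tool y along direction 'yaw' 
    return (Ro.from_rotvec([0,0,yaw])*Ro.from_rotvec(np.pi*np.array([1,1,0])/np.sqrt(2))).as_rotvec()
E
python3 - <<'E'
from h import *
S,D=[pickle.load(open(f"pics/{n}0.pkl","rb")) for n in("scene","side")]
sc=lambda u:np.array(u)/3+[100,150]; si=lambda u:np.array(u)/3+[150,140]
ro=[(S,[(-120,100,10),(0,-195,90),(190,-195,90),(0,110,103)],sc([(725,157),(347,178),(298,385),(740,205)])),
(D,[(-120,100,10),(-120,-100,10),(0,110,103),(190,110,103),(0,110,0),(0,-195,90)],si([(412,454),(497,298),(250,318),(12,263),(255,428),(398,128)]))]
st=[(S,[(-5,-100,34),(-5,100,34),(80,-100,0),(80,100,0)],sc([(35,90),(252,35),(57,175),(277,117)])),
(D,[(80,-100,1),(80,100,1),(-5,100,0),(-5,100,34),(-5,-100,34)],si([(540,80),(585,186),(672,183),(674,157),(617,53)]))]
for n,o,p0 in(("roller",ro,(.65,0,0)),("strip",st,(.5,-.2,0))):
    p,r=fit(o,p0); print(n,p.round(4).tolist()); print(r.round(1).tolist())
    for k in o: print(fit([k],p)[0].round(4))
    np.save(n+".npy",p)
E
```

```text
roller [0.588, 0.1414, 0.0445]
[[-1.4, -1.8], [-0.0, -2.0], [-0.2, -0.6], [3.4, -6.2], [1.4, 0.1], [-0.0, -1.0], [-0.9, -0.6], [-3.9, -1.9], [-1.4, 1.6], [-0.7, -1.4]]
[0.5945 0.1428 0.0303]
[0.5859 0.1419 0.0451]
strip [0.4394, -0.2809, 0.505]
[[-1.2, -1.8], [-0.1, -2.4], [-0.8, 0.7], [0.9, -0.5], [-2.3, 1.2], [-2.4, 1.5], [-0.4, 1.4], [0.5, -0.8], [1.1, -0.7]]
[ 0.4423 -0.2789  0.5041]
[ 0.4389 -0.286   0.5017]
```

Run:
```python
from h import *
from workcell import bot
S,D=[pickle.load(open(f"pics/{n}0.pkl","rb")) for n in("scene","side")]
sc=lambda u:np.array(u)/3+[100,150]; si=lambda u:np.array(u)/3+[150,140]
p,r=fit([(S,[(-120,100,10),(0,-195,90),(190,-195,90)],sc([(725,157),(347,178),(298,385)])),
(D,[(-120,100,10),(-120,-100,10),(0,110,103),(0,110,0),(0,-195,90)],si([(412,454),(497,298),(250,318),(255,428),(398,128)]))],(.59,.14,.04))
print(p.round(4),r.round(1).tolist()); np.save("roller.npy",p)
def snap(n):
    c=bot.read_camera("wrist"); cv2.imwrite(f"pics/{n}.png",cv2.convertScaleAbs(c["pixels"],alpha=1.3)); pickle.dump(c,open(f"pics/{n}.pkl","wb"))
    return c
q=W(p,[-.06,-.03,.26])[0]; bot.goto(q,down(p[2])); bot.hold(.2); c=snap("w_plate"); print(bot.current_clock(),(-c["R"].T@c["t"]-q).round(3),c["fx"],c["R"].round(2).tolist())
q=W(p,[.055,-.15,.22])[0]; bot.goto(q,down(p[2])); bot.hold(.2); c=snap("w_knob"); print(bot.current_clock())
g=[(0,-195,90),(0,-105,90),(55,-150,136),(-120,-100,10),(-120,100,10),(-1,100,10)]
for n in("w_plate","w_knob"): print(project(pickle.load(open(f"pics/{n}.pkl","rb")),W(p,np.array(g)/1e3)).round(0).tolist())
```

```text
[0.5884 0.1421 0.0423] [[-1.1, -1.6], [0.3, -1.9], [-0.0, -0.6], [1.0, 0.3], [-0.2, -0.8], [-1.3, -0.5], [-1.8, 1.7], [-0.8, -1.3]]
0.925 [-0.002  0.08   0.17 ] 291.96413079225607 [[1.0, 0.04, -0.0], [0.04, -0.96, 0.29], [0.01, -0.29, -0.96]]
1.8917
[[320.0, 308.0], [323.0, 247.0], [375.0, 300.0], [236.0, 222.0], [230.0, 80.0], [320.0, 80.0]]
[[226.0, 239.0], [222.0, 158.0], [275.0, 213.0], [139.0, 146.0], [113.0, -44.0], [224.0, -43.0]]
```

View pics/w_plate.png

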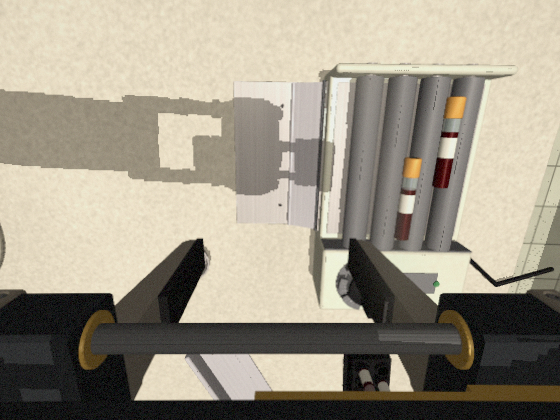

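View pics/w_knob.png

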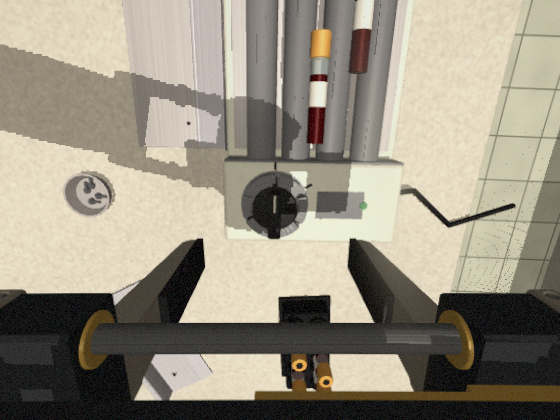

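In w_plate, the plate's front corners are at (236,82) and (235,223), and the control-end corner is at (322,308). In w_knob, the control-end corners are at (226,239) and (225,158), the rear corner at (393,240), and the plate corner at (144,147). The knob bar lies along y at column 276 and is still at the run mark. I'll refit from these, then turn the knob.

Run:
```python
from h import *
from workcell import bot
A,B=[pickle.load(open(f"pics/{n}.pkl","rb")) for n in("w_plate","w_knob")]
p0=np.load("roller.npy")
p,r=fit([(A,[(-120,100,10),(-120,-100,10),(0,-195,90)],[(235.5,81.5),(235.5,223),(321.5,308)]),
(B,[(0,-195,90),(0,-105,90),(190,-195,90),(-120,-100,10)],[(226,239),(224.5,158),(393,240.5),(144,147)])],p0)
print(p.round(4),r.round(1).tolist())
p[:2]=.7*p[:2]+.3*p0[:2]; np.save("roller.npy",p); print(p.round(4))
bot.set_gripper(.5,20)
k=W(p,[.055,-.15,0])[0]; yaw=p[2]
P=lambda z:[k[0],k[1],z]
bot.line_to(P(.114),down(yaw),.1); print("down",bot.current_contact_force().round(1))
bot.set_gripper(0,30); print("grip",bot.current_opening()*92,bot.current_grip_force(),bot.current_contact_force().round(1),bot.current_clock())
bot.line_to(P(.1072),max_speed=.03); print("press",bot.current_contact_force().round(1),np.array(bot.current_ee_pos()).round(4))
```

```text
[0.5914 0.1413 0.035 ] [[-2.5, -1.4], [2.3, -0.6], [-0.3, 1.0], [1.3, 0.7], [-0.6, 0.6], [4.4, 0.6], [-3.7, -1.4]]
[0.5905 0.1415 0.035 ]
down [-0.1 -0.2  1.1]
grip 12.001434013792107 29.988248348236084 [-7.9 -0.2  4.5] 4.5167
press [-9.8 -0.6  9.3] [ 0.6484 -0.0065  0.1077]
```

Run:
```python
from h import *
from workcell import bot
yaw=np.load("roller.npy")[2]
c=np.array([.6475,np.nan,.1060]); c[1]=bot.current_ee_pos()[1]
bot.line_to(c,max_speed=.03); print(bot.current_contact_force().round(1),np.array(bot.current_ee_pos()).round(4))
for a in (.35,.7,1.06):
    bot.line_to(c,down(yaw-a),.05); R=Ro.from_rotvec(bot.current_tool_rot()).as_matrix()[:,1]
    print(a,yaw-np.arctan2(R[1],R[0]),bot.current_contact_force().round(1),bot.current_ft_torque().round(2),np.array(bot.current_ee_pos()).round(4),bot.current_clock())
bot.line_to([c[0],c[1],.1142],max_speed=.03)
print(bot.current_contact_force().round(1),bot.current_ft_torque().round(2),np.array(bot.current_ee_pos()).round(4))
bot.set_gripper(.35); e=bot.current_ee_pos(); print(np.array(e).round(4),bot.current_contact_force().round(1))
bot.line_to([e[0],e[1],.22],max_speed=.15); print(bot.current_clock())
```

```text
[-2.9  0.5  8.9] [ 0.6481 -0.0066  0.1081]
0.35 0.35015928371250293 [-0.8  0.2  8.5] [ 0.08  0.31 -0.02] [ 0.649  -0.0067  0.1085] 5.6583
0.7 0.7002548972044323 [ 0.  -0.9  7.3] [-0.13  0.01 -0.06] [ 0.6497 -0.0072  0.1088] 6.1583
1.06 1.060368939087897 [ 2.3 -2.6  6.7] [-0.45 -0.18 -0.06] [ 0.6504 -0.0079  0.1092] 6.6667
[ 9.2 -3.2 -6.5] [-0.61 -1.65 -0.07] [ 0.6501 -0.0078  0.1144]
[ 0.6473 -0.0064  0.1141] [ 0.5 -0.7  0.1]
8.4333
```

Run:
```python
from h import *
from workcell import bot
p=np.load("roller.npy"); s=np.load("strip.npy")
def snap(n):
    c=bot.read_camera("wrist"); pickle.dump(c,open(f"pics/{n}.pkl","wb")); return cv2.convertScaleAbs(c["pixels"],alpha=1.3)
k=W(p,[.055,-.15,.22])[0]; bot.goto(k,down(p[2])); bot.hold(.1); a=snap("w_knob2")
q=W(s,[0.0,-.0,.16])[0]; bot.set_gripper(.6); bot.goto(q,down(s[2])); bot.hold(.2); b=snap("w_strip")
g=np.array([(-5,-100,34),(-5,100,34),(80,-100,1),(80,100,1)])/1e3
print(project(pickle.load(open("pics/w_strip.pkl","rb")),W(s,g)).round(0).tolist(),bot.current_clock())
o=np.zeros((600,800,3),np.uint8); o[:420,:560]=b; o[420:600,560:800]=0
kc=cv2.resize(a[150:250,215:335],None,fx=2,fy=2,interpolation=cv2.INTER_CUBIC); o[:200,560:800]=kc
cv2.imwrite("pics/comp1.png",o)
```

```text
[[270.0, 284.0], [269.0, 99.0], [338.0, 270.0], [350.0, 101.0]] 11.6667
```

View pics/comp1.png

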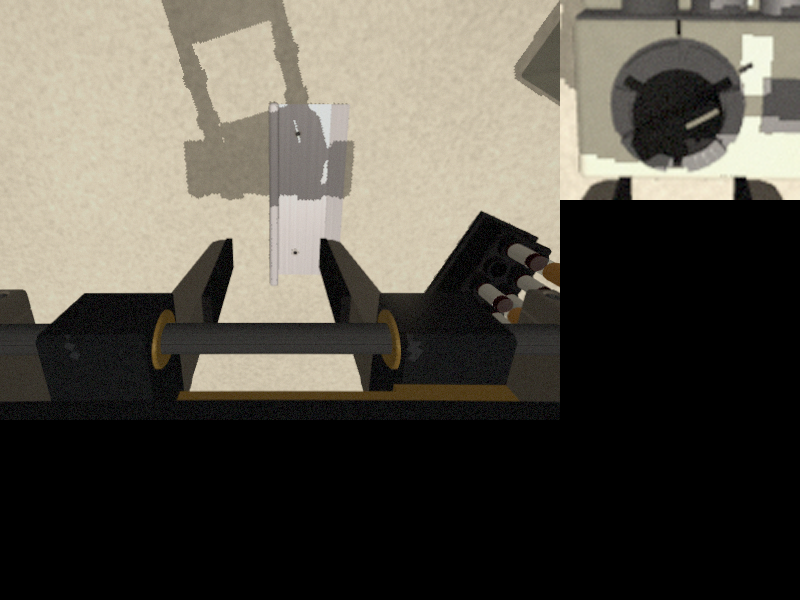

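Knob crop: the white pointer lies toward the second mark (745,68) and the knob is up. Strip view: the rib runs from (270,103) to (270,285) and the thin-edge corner is at (349,104). The pose is right apart from about 2 mm along y. I'll refine it, grip and lift.

Run:
```python
from h import *
from workcell import bot
p=np.load("roller.npy"); s0=np.load("strip.npy")
C=pickle.load(open("pics/w_strip.pkl","rb"))
s,r=fit([(C,[(-5,100,34),(-5,-100,34),(80,100,1)],[(269.5,103),(270,285.5),(349.5,104)])],s0); print(s0,s,r.round(1).tolist())
np.save("strip_w.npy",s)
P=lambda z:W(s,[0,0,z])[0]
bot.line_to(P(.05),down(s[2]),.15)
bot.line_to(P(.009),max_speed=.05); print(bot.current_contact_force().round(1))
bot.set_gripper(0,60); print("grip",bot.current_opening()*92,bot.current_grip_force(),bot.current_contact_force().round(1),np.array(bot.current_ee_pos()).round(4))
bot.line_to(P(.12),max_speed=.12); bot.hold(.2); print(bot.current_contact_force().round(2),bot.current_ft_torque().round(2),bot.current_clock())
# go to in front of plate: rib at x=-150
q=W(p,[-.150,0,.12])[0]; print(bot.inverse_kinematics(q,down(p[2])))
bot.line_to(q,down(p[2]),.15); bot.hold(.2)
c=bot.read_camera("wrist"); pickle.dump(c,open("pics/w_c.pkl","wb")); cv2.imwrite("pics/w_c.png",cv2.convertScaleAbs(c["pixels"],alpha=1.3)); print(bot.current_clock())
```

```text
[ 0.43943297 -0.28091009  0.50502074] [ 0.44094981 -0.28395129  0.50486835] [[-0.3, -0.6], [0.1, 0.7], [0.2, 0.2]]
[-0.1  0.2  0.8]
grip 9.695338257597895 60.000277161598206 [-1.2 -0.5  1.7] [ 0.4408 -0.284   0.009 ]
[ 0.21 -0.69 -2.81] [0.01 0.02 0.  ] 15.5417
[ 0.0370049  -0.04346145  2.00376281  0.          1.18129129  0.00202337]
18.7417
```

View pics/w_c.png

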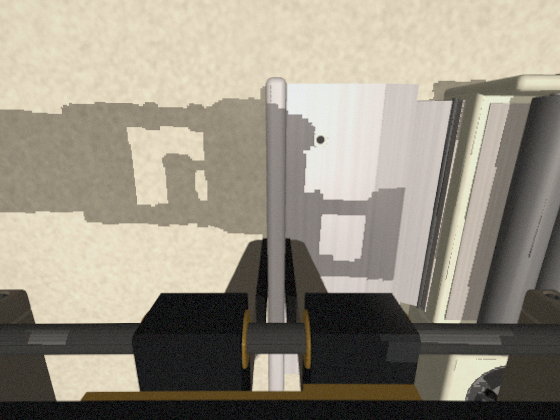

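The strip is held level and square. Its thin-edge corner is at (417,84), the flap is to the right around column 440, and the machine front is beyond it. I'll lower it over the front of the plate and compare the strip's end with the plate's end from close by.

Run:
```python
from h import *
from workcell import bot
p=np.load("roller.npy"); p[1]-=.001; p[0]-=.001; np.save("roller.npy",p)
bot.line_to(W(p,[-.142,0,.06])[0],max_speed=.12)
bot.line_to(W(p,[-.142,0,.0215])[0],max_speed=.05); bot.hold(.3); print(bot.current_contact_force().round(1))
c=bot.read_camera("wrist"); pickle.dump(c,open("pics/w_d.pkl","wb")); i=cv2.convertScaleAbs(c["pixels"],alpha=1.3)
cv2.imwrite("pics/w_d.png",cv2.resize(i[40:330,250:530],None,fx=2,fy=2,interpolation=cv2.INTER_CUBIC))
g=np.array([(-120,100,10),(0,100,10),(-62,100,13),(-147,100,46)])/1e3
print(project(c,W(p,g)).round(1).tolist(),bot.current_clock())
```

```text
[-0.3  0.3 -2.3]
[[312.6, 85.7], [521.6, 84.9], [415.5, 84.9], [263.4, 77.0]] 20.6583
```

View pics/w_d.png

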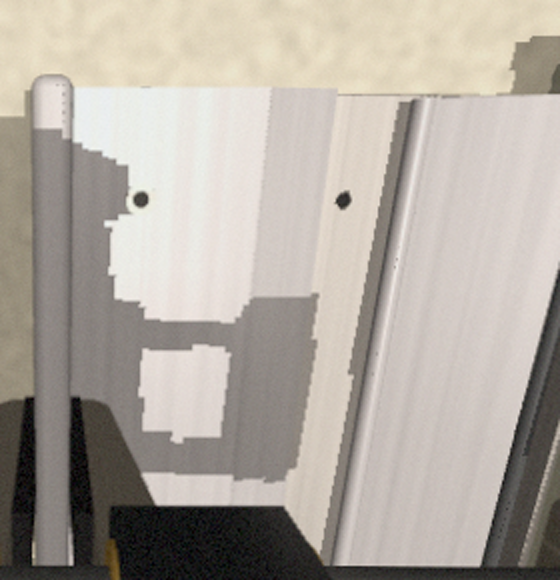

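The close view (crop offset 250,40, scale 2) shows the thin edge from (336,88) to (285,500). The plate's end is at row 95, and the bead's front edge runs from (413,100) to (330,560). The strip sits about 2 mm too far toward +y, so I'll correct that and check yaw.

Run:
```python
from h import *
p=np.load("roller.npy"); c=pickle.load(open("pics/w_d.pkl","rb"))
px=lambda u:np.array(u)/2+[250,40]
def lin(u,x,z):  # back-project onto height z -> roller-frame coords
    uv=cv2.undistortPoints(np.array(px(u),float)[:,None],np.array([[c["fx"],0,c["cx"]],[0,c["fy"],c["cy"]],[0,0,1.]]),np.array([c["k1"],0,0,0.]))[:,0]
    C=-c["R"].T@c["t"]; out=[]
    for a in uv:
        d=c["R"].T@np.array([a[0],a[1],1]); X=C+d*(z-C[2])/d[2]
        s,k=np.sin(p[2]),np.cos(p[2]); e=X-[p[0],p[1],0]; out.append([k*e[0]+s*e[1],-s*e[0]+k*e[1]])
    o=np.array(out); d=o[1]-o[0]; print(x,(o*1e3).round(1).tolist(),"yaw rel",np.arctan2(d[0],-d[1]).round(4))
lin([(336,88),(285,500)],"strip edge",.0145)
lin([(413,100),(330,560)],"bead front",.017)
lin([(401,100),(322,555)],"bead shadow/under",.010)
lin([(70,95),(70,500)],"rib top front",.0465)
lin([(345,95),(400,97)],"plate end",.010)
lin([(75,86),(335,88)],"strip end",.0165)
```

```text
strip edge [[-61.3, 100.3], [-60.3, -32.0]] yaw rel 0.0073
bead front [[-40.6, 96.8], [-42.9, -54.5]] yaw rel -0.0152
bead shadow/under [[-40.1, 97.5], [-42.2, -57.8]] yaw rel -0.0137
rib top front [[-137.0, 95.5], [-136.0, -11.7]] yaw rel 0.0094
plate end [[-56.4, 98.9], [-40.5, 98.3]] yaw rel 1.5331
strip end [[-134.8, 100.7], [-62.5, 100.1]] yaw rel 1.5619
```

Run:
```python
from h import *
from workcell import bot
p=np.load("roller.npy"); Q=W(p,[-.043,-.0017,0])[0]; y=p[2]-.02
n=np.array([0,0,y]); n[:2]=Q[:2]-W([0,0,y],[-.043,0,0])[0][:2]; np.save("roller2.npy",n); print(p,n)
F=lambda:(bot.current_contact_force().round(1).tolist(),bot.current_ft_torque().round(2).tolist(),(np.array(bot.current_ee_pos())*1e3).round(2).tolist())
bot.line_to(W(n,[-.142,0,.0215])[0],down(y),.05)
z=.0215
while z>.014 and bot.current_contact_force()[2]<1:
    z-=.0005; bot.line_to(W(n,[-.142,0,z])[0],max_speed=.02)
print("contact",z,F())
for x in (-.125,-.105,-.09,-.083):
    bot.line_to(W(n,[x,0,z])[0],max_speed=.04); print(x,F(),bot.current_clock())
    if abs(bot.current_contact_force()[0])>15: break
c=bot.read_camera("wrist"); pickle.dump(c,open("pics/w_e.pkl","wb")); i=cv2.convertScaleAbs(c["pixels"],alpha=1.3)
o=cv2.resize(i[40:330,250:530],None,fx=2,fy=2,interpolation=cv2.INTER_CUBIC)
cv2.imwrite("pics/w_e.png",o)
c=bot.read_camera("side"); cv2.imwrite("pics/side_e.png",cv2.resize(c["pixels"][200:310,220:340],None,fx=4,fy=4,interpolation=cv2.INTER_CUBIC))
```

```text
[0.58947649 0.14053893 0.03498152] [0.58955743 0.13798025 0.01498152]
contact 0.018499999999999996 ([-4.1, -0.3, 5.2], [-0.06, 0.54, 0.02], [447.65, 135.85, 18.98])
-0.125 ([-2.0, 0.1, 4.7], [-0.05, 0.47, -0.0], [464.88, 136.22, 19.0]) 22.9833
-0.105 ([-11.2, -0.5, 14.5], [-0.05, 1.74, 0.07], [482.56, 136.57, 18.98]) 23.6333
-0.09 ([-6.4, 0.4, 9.6], [0.04, 1.17, 0.04], [498.7, 136.9, 18.99]) 24.1583
-0.083 ([-6.6, -0.7, 7.8], [0.04, 0.99, -0.01], [506.01, 136.98, 19.02]) 24.4833
```

View pics/w_e.png

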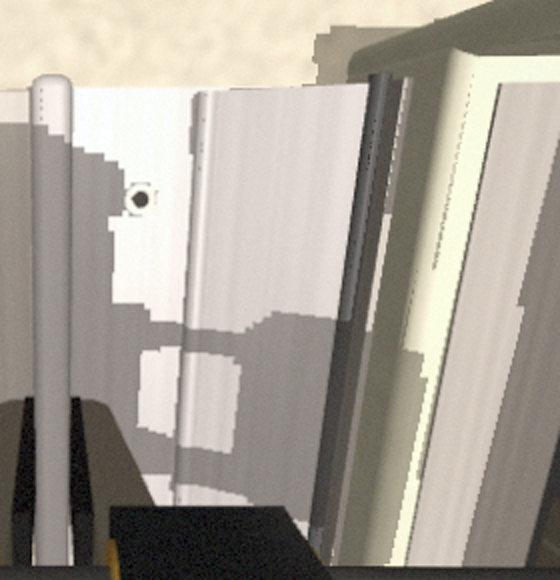

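The flap's bead now lies on the leg at (200,95), so the thin edge is under it. Plate end (row 90) and strip end (row 88) agree once the strip's 6 mm height is allowed for. Now pushing home.

Run:
```python
from h import *
from workcell import bot
n=np.load("roller2.npy"); y=n[2]; z=.0182; x=-.083
F=lambda:(bot.current_contact_force().round(1).tolist(),bot.current_ft_torque().round(2).tolist(),(np.array(bot.current_ee_pos())*1e3).round(2).tolist())
while x<-.070:
    x+=.001; bot.line_to(W(n,[x,0,z])[0],max_speed=.02); f=F(); print(round(x,4),f)
    if f[0][0]<-22: break
np.save("x.npy",x)
R=Ro.from_rotvec(bot.current_tool_rot()).as_matrix()[:,1]; print("yaw",np.arctan2(R[1],R[0]),bot.current_clock())
```

```text
-0.082 ([-11.7, -0.4, 15.2], [-0.04, 1.76, 0.02], [506.01, 136.95, 19.0])
-0.081 ([-15.4, -1.0, 18.6], [-0.14, 2.25, 0.03], [505.92, 136.96, 18.95])
-0.08 ([-14.8, -0.2, 19.0], [-0.12, 2.19, -0.02], [507.01, 137.0, 19.0])
-0.079 ([-15.3, -0.4, 17.8], [-0.1, 2.3, 0.01], [507.99, 137.03, 18.98])
-0.078 ([-15.3, -0.3, 19.3], [-0.07, 2.26, 0.01], [508.91, 137.08, 18.99])
-0.077 ([-20.3, -2.4, 23.2], [-0.17, 2.81, 0.02], [508.87, 137.09, 18.96])
-0.076 ([-22.8, -1.1, 26.0], [-0.26, 3.33, -0.02], [508.99, 137.07, 18.95])
yaw 0.016027131814406806 26.3333
```

Run:
```python
from h import *
from workcell import bot
n=np.load("roller2.npy"); y=n[2]; z=.0182; x=float(np.load("x.npy"))
F=lambda:(bot.current_contact_force().round(1).tolist(),bot.current_ft_torque().round(2).tolist(),(np.array(bot.current_ee_pos())*1e3).round(2).tolist())
while bot.current_contact_force()[2]>6 and z<.023:
    z+=.0004; bot.line_to(W(n,[x,0,z])[0],max_speed=.02)
print(round(z,4),F())
while x<-.066:
    x+=.001; bot.line_to(W(n,[x,0,z])[0],max_speed=.02)
    while bot.current_contact_force()[2]>7 and z<.024:
        z+=.0004; bot.line_to(W(n,[x,0,z])[0],max_speed=.02)
    f=F(); print(round(x,4),round(z,4),f)
    if f[0][0]<-20: break
np.save("xz.npy",[x,z]); print(bot.current_clock())
```

```text
0.0206 ([-11.5, -2.6, 5.6], [-0.28, 1.64, 0.25], [509.67, 136.52, 19.27])
-0.075 0.021 ([-14.1, -2.0, 6.6], [-0.37, 1.96, 0.24], [509.7, 136.5, 19.36])
-0.074 0.0218 ([-14.4, -3.3, 5.3], [-0.38, 2.2, 0.24], [509.72, 136.5, 19.62])
-0.073 0.0222 ([-17.7, -3.0, 6.8], [-0.39, 2.61, 0.24], [509.73, 136.49, 19.75])
-0.072 0.023 ([-18.2, -2.7, 6.5], [-0.46, 2.94, 0.24], [509.81, 136.51, 20.05])
-0.071 0.0238 ([-18.8, -3.2, 5.1], [-0.51, 3.22, 0.22], [509.84, 136.54, 20.3])
-0.07 0.0242 ([-21.2, -3.1, 6.6], [-0.47, 3.55, 0.23], [509.87, 136.51, 20.43])
31.5833
```

Run:
```python
from h import *
from workcell import bot
n=np.load("roller2.npy"); x,z=np.load("xz.npy")
F=lambda:(bot.current_contact_force().round(1).tolist(),bot.current_ft_torque().round(2).tolist(),(np.array(bot.current_ee_pos())*1e3).round(2).tolist())
for x,z in((-.073,.0215),(-.075,.0195),(-.076,.018),(-.077,.017)):
    bot.line_to(W(n,[x,0,z])[0],max_speed=.02); print(x,z,F())
bot.hold(.3); M=Ro.from_rotvec(bot.current_tool_rot()).as_matrix(); print(F(),M[:,2].round(4),np.arctan2(M[1,1],M[0,1]),bot.current_grip_force(),bot.current_clock())
o=np.zeros((600,800,3),np.uint8)
c=bot.read_camera("wrist"); pickle.dump(c,open("pics/w_f.pkl","wb")); o[:,:400]=cv2.resize(cv2.convertScaleAbs(c["pixels"][40:340,250:450],alpha=1.3),(400,600),interpolation=cv2.INTER_CUBIC)
c=bot.read_camera("side"); o[:300,400:]=cv2.resize(c["pixels"][210:300,220:340],(400,300),interpolation=cv2.INTER_CUBIC)
c=bot.read_camera("scene"); o[300:,400:]=cv2.resize(c["pixels"][170:260,210:330+20],(400,300),interpolation=cv2.INTER_CUBIC)
cv2.imwrite("pics/fin.png",o)
```

```text
-0.073 0.0215 ([-19.3, -4.1, 10.4], [-0.42, 2.85, 0.21], [509.69, 136.51, 19.44])
-0.075 0.0195 ([-18.0, -2.2, 17.1], [-0.44, 2.7, 0.17], [509.62, 136.49, 19.01])
-0.076 0.018 ([-21.5, -3.1, 26.0], [-0.55, 3.12, 0.17], [509.61, 136.52, 18.96])
-0.077 0.017 ([-21.5, -4.1, 29.7], [-0.51, 3.3, 0.23], [509.62, 136.52, 18.94])
([-21.5, -4.2, 30.2], [-0.51, 3.25, 0.24], [509.64, 136.51, 18.95]) [-0.008  -0.0017 -1.    ] 0.016843268853330765 60.120036005973816 33.025
```

View pics/fin.png

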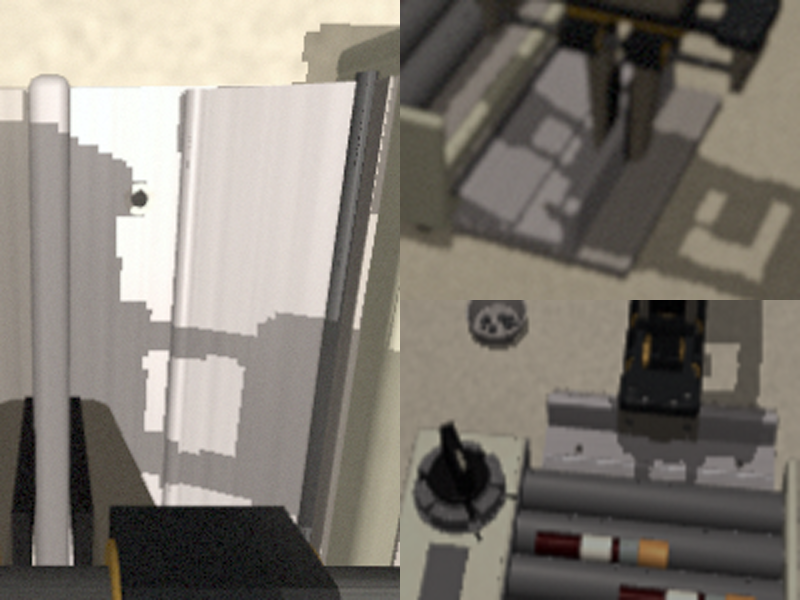

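Run:
```python
from h import *
n=np.load("roller2.npy"); c=pickle.load(open("pics/w_f.pkl","rb"))
def bp(t,u,z):
    uv=cv2.undistortPoints((np.array(u,float)/2+[250,40])[:,None],np.array([[c["fx"],0,c["cx"]],[0,c["fy"],c["cy"]],[0,0,1.]]),np.array([c["k1"],0,0,0.]))[:,0]
    C=-c["R"].T@c["t"]; d=np.c_[uv,[1,1]]@c["R"]; X=C+d*((z-C[2])/d[:,2])[:,None]
    L=(X-[n[0],n[1],0])@Ro.from_rotvec([0,0,n[2]]).as_matrix(); D=L[1]-L[0]
    print(t,(L[:,:2]*1e3).round(1).tolist(),np.arctan2(D[0],-D[1]).round(4))
bp("bead",[(185,95),(163,500)],.019); bp("rib front",[(70,95),(70,500)],.044); bp("rib back",[(30,95),(33,500)],.044)
bp("plate end",[(2,90),(24,90)],.010); bp("strip end top",[(75,87),(180,87)],.016); bp("hinge dark front",[(357,85),(303,520)],.034)
```

```text
bead [[-43.5, 97.6], [-42.3, -27.5]] 0.0099
rib front [[-75.2, 95.2], [-73.9, -11.7]] 0.0113
rib back [[-84.4, 95.2], [-84.5, -11.8]] -0.0005
plate end [[-93.8, 99.7], [-87.5, 99.8]] 1.5728
strip end top [[-73.2, 99.9], [-44.4, 99.9]] 1.5711
hinge dark front [[-4.9, 98.4], [-2.5, -24.5]] 0.0195
```

Run:
```python
from workcell import bot
print(bot.job_done(),bot.current_clock())
```

```text
the job is handed in; nothing more can be done
the job is handed in; nothing more can be done
```

I handed the job in, with about 33 s of the 62 s used. The knob is turned to the second mark and has sprung up. The strip is tucked under the flap and home against the machine, its ends level with the plate's to within about 0.2 mm by camera, and the gripper is still pressing it flat with about 30 N.

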